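# Load a sprung tape spindle into the bench dispenser

### The job

Load the tape dispenser: take the spindle with the three tape rolls out of its white cradle, press its blue spring-loaded end against the tall cheek of the dispenser so that the spring compresses, slide it down between the blue ribs until it finds the blue-ringed cup, and then let the spindle spring across so that its plain steel end sits fully home in the white-ringed cup opposite. Work gently, without forcing anything, let go of the spindle once it hangs between the two cups, and do not disturb the other things on the bench.

Things in the scene. Friction and masses are not known exactly. Their poses are not given: they have to be found in the camera images.
- spindle_center (a point): Middle of the loose spindle (0.13 to 0.22 kg), on its axis: three tape rolls side by side (red, yellow, green from the blue end), together 52 mm in diameter and 54 mm long, on a grey tube 16 mm in diameter, 72 mm long. y axis: along the spindle to the plain steel end. In the cradle the axis is level, 45 mm above the worktop. Grasp it across the middle (yellow) roll.
- plain_tip (a point): Round-ended tip of the spindle's fixed steel pin (10 mm in diameter), 74 mm from the spindle's middle along its +y axis.
- blue_tip (a point): Round-ended tip of the spindle's blue sprung pin (10 mm in diameter), 77 mm from the spindle's middle along -y when fully out. It can be pushed up to 36 mm into the spindle against a spring: 1 N at the start, rising evenly to 10 N, then a hard stop; it is damped (about 6 N more at 0.1 m/s).
- holder: Tape dispenser, fixed to the bench: grey base 120 x 206 x 12 mm, origin at the centre of its underside, z up, y along the line of the cups. Two aluminium cheeks on one clamped carriage face each other 120 mm apart, each with a cup on x = 0; both cups are at one height, 78 to 102 mm above the underside (set differently each time: feel for it). Over 25 N between spindle and dispenser is forcing.
- cradle: White parking cradle, fixed, base 80 x 110 x 8 mm, origin at the centre of its underside; two V-supports 64 mm apart hold the spindle's grey tube on both sides of the rolls.
- cooler_box: Bystander: loose blue bench cooler box with clear lid, 74 x 107 x 38 mm; origin at the centre of its underside.
- timer: Bystander: loose white bench timer, 54 x 62 x 62 mm; origin at the centre of its underside.
- tip_box_yellow: Bystander: loose yellow pipette-tip box with clear lid, 92 x 122 x 88 mm; origin at the centre of its underside.
- media_bottle: Bystander: loose clear bottle with teal cap, 84 mm in diameter, 153 mm high; origin at the centre of its underside.
- tall_cheek (a point): Fixed point on the dispenser, in its frame (0, -60, 90) mm: on the inner face of the tall cheek, near its cup (within 12 mm up or down). Cup: blue ring, 13 mm wide, 11 mm deep. Above and beside it two upright blue ribs, 4 mm proud and 18 mm apart, guide a pin down to it. Cheek 50 mm wide, 18 mm thick, its top 55 mm above the cup axis. While on this plain face the blue pin must go in 30 mm or more.
- short_cheek (a point): Fixed point on the dispenser, in its frame (0, 60, 90) mm: on the inner face of the short cheek, near its cup (within 12 mm up or down). Cup: white ring, 13 mm wide, 11 mm deep. Cheek 50 mm wide, 18 mm thick, its top 13 mm above the cup axis. When the spindle is home, its middle is at y = -3 mm in the dispenser's frame and the blue pin is still pushed in 6 mm.
There are look-alikes about, which are no part of the job. Leave any pink look-alike of the part that bears spindle_center alone.

How it is judged (in metres and radians):
On the way, in this order (a step that is already met when the one before it is completed fails the run):
1. the spindle is lifted out of the cradle (height (world z) of spindle_center above 0.075 m and contact force between spindle and cradle below 0.05 N), for 0.2 s.
2. the blue pin is pressed in by more than 12 mm against the dispenser (distance between blue_tip and spindle_center below 0.065 m and contact force between spindle and holder above 1.5 N), for 0.2 s.
At the end, for the whole second after the job is handed in: The spindle hangs at rest between the cheeks: both pin tips at least 8 mm deep in their cups (blue pin in the blue-ringed cup, plain pin in the white-ringed one), its axis within 0.06 rad of the cup line and within 4 mm sideways, released (y of blue_tip in the frame of holder below -0.068 m and y of plain_tip in the frame of holder above 0.068 m and x of spindle_center in the frame of holder between -0.004 and 0.004 m and z of spindle_center in the frame of holder between 0.074 and 0.106 m and angle between the y axis of spindle_center and the y axis of holder, either way round below 0.06 rad and linear speed of spindle below 0.02 m/s); the robot touches nothing.
It fails at once if the spindle is forced: more than 25 N between spindle and dispenser (contact force between spindle and holder above 25 N).
It fails at once if the robot presses on the dispenser with more than 15 N (contact force between any of the fingers, the arm and holder above 15 N).
It fails at once if a bystander is moved by more than 20 mm (distance of any of cooler_box, timer, tip_box_yellow, media_bottle from where it was at the start of the episode above 0.02 m).
It also fails if it takes over 72 s, if anything falls off the work surface, if the arm or the gripper's body presses on something with over 40 N, if the wrist force passes 120 N, or if a joint passes its speed limit or range.

### The arm

A 7-joint arm with a two-finger parallel gripper is mounted at the origin on a cart in front of the work surface, level with it; the furniture and walls round the work are solid. World frame = base frame: x ahead of the robot, y to its left, z up, the work surface at z = 0. Lengths are in m, angles in degrees, forces in N, time in s.
With the tool pointing down it reaches from about 0.4 to 0.9 m from the base axis. Payload 5.5 kg.
Tool frame: the origin (TCP) lies midway between the tips of the shut fingers; the grasp point (between the pads) lies 19 mm behind it; z points along the fingers, x is the direction in which the jaws open and shut, and the axes are right-handed (so a half turn about z gives the same grasp; the last joint's range is limited). The gripper opens to 92 mm and grips with 3 to 60 N. Pads are 19 mm wide; open, the fingers measure 130 mm over their backs; the gripper's body (75 mm by 190 mm) begins 47 mm behind the grasp point.
Start: joints at [-48.633, 28.699, -24.465, 88.831, 12.651, 65.22, -12.049], TCP at [0.288, 0.583, 0.227] pointing down, gripper open.
Joint ranges: [-164.97, 164.97], [-17.58, 116.51], [-87.97, 89.64], [11.32, 138.91], [-80.73, 260.73], [10.89, 115.49], [-147.41, 147.41]. Speed limits (degrees/s): [147.25, 147.25, 180, 180, 180, 180, 180].

### API

Orientations are given as [roll, pitch, yaw] about the fixed x, y, z axes, in that order (R = Rz(yaw) Ry(pitch) Rx(roll)).
In Python, from station import read_state, viewer, ticket gives the robot as it stands.
- The arm moves only by the tool step_arm, never from a script. Its argument "targets" is a list of rows, each a list of 7 numbers: the shift along the world's x, y, z in mm, then the turn, a rotation vector about the world's x, y, z in rad, then the finger opening in mm, from 0 to 91.8. A call has exactly 5 rows; each row shifts and turns the commanded pose from where the row before left it; what a row does not reach is not made up. A row lasts 1/10 s, in which the tool goes at most 50 mm and 8.59 degrees, less where a joint would pass 70% of its speed; a pose out of reach is approached as far as the arm can. A call is refused whole if a number of a shift passes 50 or a number of a turn 0.15, either way. A call with a gripper value outside its range is refused whole. The fingers move at their own pace and stop on an object; "newtons" is the grip in N (left out, the last holds). Time passes only in rows, so rows that do not move let the fingers close, or fill a call up. It gives the time, the measured TCP pose, the force and the opening at its end, in the units of the state.
- read_state(): the state, without advancing time (a new reading comes with each control period).
- viewer.snapshot(name): name is "side" or "top" or "wrist"; returns the picture (420x560x3 uint8, blue, green, red); there is no depth.
- viewer.camera_info(name): a dict with "fov_y" (degrees; the focal length in pixels is half the picture's height over the tangent of half this angle, whatever the lens; pixels are square), "cx", "cy" (the principal point, pixels), "extrinsics" (4x4, takes a point from world to camera coordinates); the wrist camera has in their place "mount" (4x4, takes a point from camera to tool coordinates, whose origin is the TCP and whose axes are the tool frame's). Camera axes: x right, y down, z forward; pixel columns grow to the right and rows downward; lengths in m; the calibration is good to about 2 mm. The wrist camera is an equidistant fisheye: a pixel r from the principal point sees the ray r / f radians off the axis. A picture is of the moment at which its call begins: read the wrist's pose just before it. camera_info takes no time and is no camera call.
- ticket.job_done(): hands the job in, once; it reports no verdict.
The state is a dict: "time": time; "qpos": joint angles; "qvel": joint speeds; "effort": joint torques, N m; "tcp_pos": TCP position; "tcp_rot": TCP orientation; "contact_force": force on the tool from outside, world axes, zero at the start; "wrist_torque": the same for the moment, N m; "grip_width": finger opening in m.
Only numpy, scipy, OpenCV 4.12 (cv2) and the standard library are available. Lean on these libraries where they do the work, as an engineer would, in place of code of your own. Each camera call takes 0.05 s, during which the arm holds its last target. There are 200 camera calls.

## Working session

There is one attempt and no reset: what is moved stays moved. The work goes in short steps, Python scripts to look and compute and a tool call to move; the robot and the scene stay as the last step left them, time stands still between calls to the robot, and variables do not carry over. Pictures are saved under pics/ and viewed, about 8 in all and at most 12, crops included, and the job is handed in when it is done.

Besides the shell and the picture viewer there is one more tool, called after ">>>" in YAML: its name, and indented under it one key for each argument. step_arm: Moves the arm, as the interface text tells. Its arguments: {"type":"object","properties":{"targets":{"type":"array","items":{"type":"array","items":{"type":"number"}}},"newtons":{"type":"number"}},"required":["targets"]}

```bash
mkdir -p pics; ls
python3 - <<'E'
from station import read_state, viewer, ticket
import cv2,numpy as np
s=read_state(); print(s)
for n in("side","top","wrist"):
    cv2.imwrite(f"pics/{n}0.png",viewer.snapshot(n)); print(n,viewer.camera_info(n))
a=cv2.imread("pics/side0.png");b=cv2.imread("pics/top0.png")
E
```

```text
pics
{'time': 0.0, 'qpos': array([-48.63387034,  28.75317503, -24.45242318,  88.89326338,
        12.65330843,  65.217683  , -12.04702674]), 'qvel': array([-0.127642  ,  0.00391865, -0.04947736, -0.02484974, -0.0160691 ,
        0.11004995,  0.0146003 ]), 'effort': array([ 5.09384899e-04, -5.66585183e+01, -5.81646502e+00, -2.79107523e+01,
       -6.87585678e-02,  3.06318991e-02,  1.87488686e-04]), 'tcp_pos': array([0.28759922, 0.58212837, 0.22567084]), 'tcp_rot': array([-1.79998670e+02,  1.10278424e-01,  6.37200911e+01]), 'contact_force': array([-0.46996166, -0.37727041, -0.02520729]), 'wrist_torque': array([-0.00835426, -0.01881582, -0.07519188]), 'grip_width': 0.09191313856730865}
side {'fov_y': 56.369359410115926, 'cx': 277.10217069595035, 'cy': 209.3825984978667, 'extrinsics': array([[ 0.95434391, -0.29845131, -0.01243017, -0.49099877],
       [-0.16374032, -0.48787425, -0.85741928,  0.24661925],
       [ 0.24983355,  0.82030819, -0.51446834,  0.74605121],
       [ 0.        ,  0.        ,  0.        ,  1.        ]])}
top {'fov_y': 49.280200903320925, 'cx': 279.2489295390048, 'cy': 205.73548209631699, 'extrinsics': array([[ 0.02671904, -0.99960265, -0.00897969,  0.15652031],
       [-0.99728384, -0.02603813, -0.06889816,  0.56523813],
       [ 0.06863697,  0.01079619, -0.99758328,  1.17184568],
       [ 0.        ,  0.        ,  0.        ,  1.        ]])}
wrist {'fov_y': 65.70646984690485, 'cx': 284.3032131769705, 'cy': 207.01417636753717, 'mount': array([[ 9.99999632e-01, -7.49941245e-04,  4.17234674e-04,
         2.28813692e-05],
       [ 5.94674214e-04,  9.56062868e-01,  2.93161114e-01,
        -8.02203182e-02],
       [-6.18756190e-04, -2.93160758e-01,  9.56062962e-01,
        -1.58698192e-01],
       [ 0.00000000e+00,  0.00000000e+00,  0.00000000e+00,
         1.00000000e+00]])}
```

View pics/top0.png

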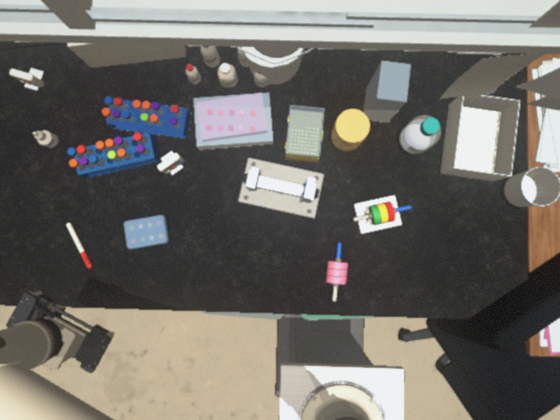

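View pics/side0.png

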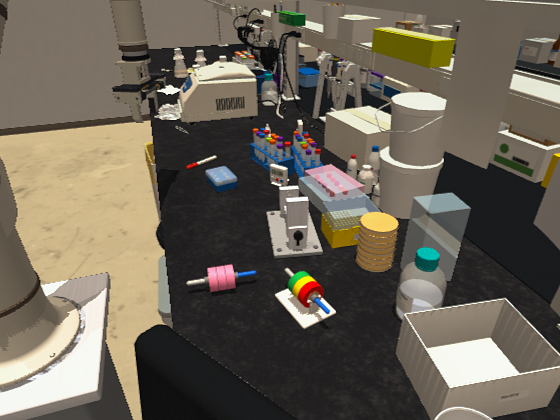

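```bash
cat > h.py <<'E'
import numpy as np,cv2
from station import read_state, viewer, ticket
from scipy.spatial.transform import Rotation as R
def px(n,u,v,z):
    "world point at height z on pixel ray (fixed camera)"
    c=viewer.camera_info(n);f=210/np.tan(np.radians(c["fov_y"]/2));E=c["extrinsics"]
    d=E[:3,:3].T@np.array([(u-c["cx"])/f,(v-c["cy"])/f,1]);o=-E[:3,:3].T@E[:3,3]
    return o+d*(z-o[2])/d[2]
def wray(u,v,pos,rpy):
    c=viewer.camera_info("wrist");f=210/np.tan(np.radians(c["fov_y"]/2))
    a=np.array([u-c["cx"],v-c["cy"]]);r=np.hypot(*a);t=r/f
    d=np.array([*(a/max(r,1e-9)*np.sin(t)),np.cos(t)]);M=c["mount"];W=R.from_euler("xyz",rpy,degrees=True).as_matrix()
    return pos+W@M[:3,3],W@M[:3,:3]@d
def wpx(u,v,z,pos,rpy):
    o,d=wray(u,v,pos,rpy);return o+d*(z-o[2])/d[2]
def proj(n,P,pos=None,rpy=None):
    c=viewer.camera_info(n);f=210/np.tan(np.radians(c["fov_y"]/2));P=np.asarray(P,float)
    if n!="wrist":
        q=c["extrinsics"][:3,:3]@P+c["extrinsics"][:3,3];return np.array([c["cx"]+f*q[0]/q[2],c["cy"]+f*q[1]/q[2]])
    W=R.from_euler("xyz",rpy,degrees=True).as_matrix();M=c["mount"]
    q=M[:3,:3].T@(W.T@(P-pos)-M[:3,3]);t=np.arccos(q[2]/np.linalg.norm(q));r=np.hypot(q[0],q[1])
    return np.array([c["cx"]+f*t*q[0]/r,c["cy"]+f*t*q[1]/r])
E
python3 - <<'E'
import cv2,numpy as np
a=cv2.imread("pics/side0.png");b=cv2.imread("pics/top0.png")
A=cv2.resize(b[140:240,230:420],(800,421),interpolation=cv2.INTER_CUBIC)
cv2.imwrite("pics/cropA.png",A)
B=cv2.resize(a[170:335,250:350],(360,594),interpolation=cv2.INTER_CUBIC)
cv2.imwrite("pics/cropB.png",B)
from h import *
print(px("top",383,213,.045),px("top",337,272,.026))
E
```

```text
[ 0.54758358 -0.09296248  0.045     ] [0.39422788 0.01884392 0.026     ]
```

View pics/cropA.png

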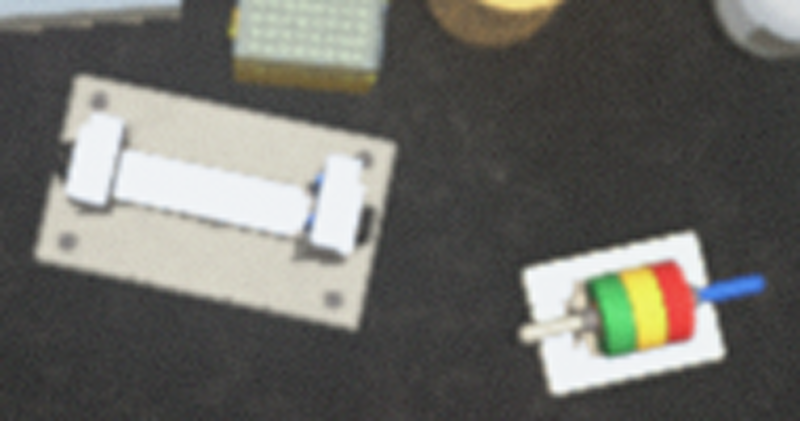

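View pics/cropB.png

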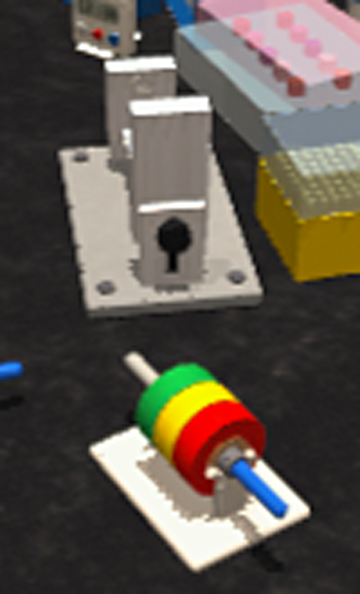

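Run:
```python
from h import *
s=800/190
P=[px("top",230+u/s,140+v/s,.012)[:2] for u,v in[(75,73),(396,145),(358,328),(36,262)]]
P=np.array(P);c=P.mean(0);yv=(P[0]-P[1]+P[3]-P[2])/2;xv=(P[0]-P[3]+P[1]-P[2])/2
print(c,np.linalg.norm(yv),np.linalg.norm(xv),"yaw(y)",np.degrees(np.arctan2(-yv[0],yv[1])),"yaw(x)",np.degrees(np.arctan2(xv[1],xv[0])))
b=px("top",230+765/s,140+284/s,.045);p=px("top",230+523/s,140+333/s,.045);d=p-b
print("spindle",(b+p)/2+ -d/np.linalg.norm(d)*-.0015,np.linalg.norm(d),np.degrees(np.arctan2(-d[0],d[1])))
yaw=np.arctan2(-yv[0],yv[1]);Rz=R.from_euler("z",yaw).as_matrix();H=np.array([*c,0])
for z in(.13,.14,.15,.16):
  for q in((-25,-78),(25,-78),(-25,-60),(25,-60)):
    w=H+Rz@np.array([q[0]/1e3,q[1]/1e3,z]);u=proj("side",w);t=proj("top",w)
    print(z,q,((u-[250,170])*3.6).round(),((t-[230,140])*s).round())
for z in(.09,.1,.11,.12):
  for q in((-25,78),(25,78),(-25,60),(25,60)):
    w=H+Rz@np.array([q[0]/1e3,q[1]/1e3,z]);u=proj("side",w);t=proj("top",w)
    print(z,q,((u-[250,170])*3.6).round(),((t-[230,140])*s).round())
```

```text
[0.60862363 0.16735425] 0.20535364731928646 0.11914507097932048 yaw(y) -10.699416278265787 yaw(x) -10.119052831056408
spindle [ 0.54656536 -0.09140416  0.045     ] 0.1491855349980821 12.952494662644751
0.13 (-25, -78) [133. 135.] [341. 251.]
0.13 (25, -78) [210. 129.] [360. 165.]
0.13 (-25, -60) [129. 120.] [310. 245.]
0.13 (25, -60) [205. 115.] [329. 158.]
0.14 (-25, -78) [133. 121.] [342. 250.]
0.14 (25, -78) [211. 116.] [361. 163.]
0.14 (-25, -60) [129. 107.] [311. 243.]
0.14 (25, -60) [205. 102.] [329. 156.]
0.15 (-25, -78) [133. 107.] [344. 248.]
0.15 (25, -78) [211. 102.] [362. 160.]
0.15 (-25, -60) [129.  94.] [312. 242.]
0.15 (25, -60) [206.  88.] [330. 154.]
0.16 (-25, -78) [133.  93.] [345. 247.]
0.16 (25, -78) [212.  88.] [364. 158.]
0.16 (-25, -60) [129.  80.] [312. 240.]
0.16 (25, -60) [206.  75.] [331. 151.]
0.09 (-25, 78) [104.  75.] [ 76. 201.]
0.09 (25, 78) [170.  71.] [ 94. 118.]
0.09 (-25, 60) [107.  86.] [106. 207.]
0.09 (25, 60) [174.  82.] [124. 124.]
0.1 (-25, 78) [104.  63.] [ 74. 199.]
0.1 (25, 78) [171.  59.] [ 93. 115.]
0.1 (-25, 60) [107.  74.] [105. 205.]
0.1 (25, 60) [174.  70.] [123. 122.]
0.11 (-25, 78) [104.  51.] [ 73. 197.]
0.11 (25, 78) [171.  47.] [ 92. 113.]
0.11 (-25, 60) [107.  62.] [104. 204.]
0.11 (25, 60) [175.  58.] [122. 119.]
0.12 (-25, 78) [104.  39.] [ 72. 195.]
0.12 (25, 78) [171.  35.] [ 91. 110.]
0.12 (-25, 60) [107.  50.] [103. 202.]
0.12 (25, 60) [175.  46.] [122. 116.]
```

Candidates: the rainbow spindle on the white cradle at top-view (383,213), with its blue end right and steel end left, and the pink look-alike at (337,272). The crop confirms red-yellow-green from the blue end, so I choose (383,213). The tall cheek, with blue ribs, is at (313,188) on the -y side.

>>> step_arm:
  targets:
    - [17, -45, 0, 0, 0, -0.059, 91.8]
    - [17, -45, 0, 0, 0, -0.059, 91.8]
    - [17, -45, 0, 0, 0, -0.059, 91.8]
    - [17, -45, 0, 0, 0, -0.059, 91.8]
    - [17, -45, 0, 0, 0, -0.059, 91.8]

```text
time: 0.65
tcp_pos: [0.3731, 0.3558, 0.2265]
tcp_rot: [180.0, 0.0, 46.7]
contact_force: [1.9, -0.3, 0.4]
grip_width: 0.0919
```

>>> step_arm:
  targets:
    - [17, -45, 0, 0, 0, -0.059, 91.8]
    - [17, -45, 0, 0, 0, -0.059, 91.8]
    - [17, -45, 0, 0, 0, -0.059, 91.8]
    - [17, -45, 0, 0, 0, -0.059, 91.8]
    - [17, -45, 0, 0, 0, -0.059, 91.8]

```text
time: 1.15
tcp_pos: [0.4581, 0.1309, 0.2268]
tcp_rot: [180.0, -0.0, 29.8]
contact_force: [-0.4, -0.0, -0.3]
grip_width: 0.0919
```

>>> step_arm:
  targets:
    - [17, -45, 0, 0, 0, -0.059, 91.8]
    - [17, -45, 0, 0, 0, -0.059, 91.8]
    - [17, -45, 0, 0, 0, -0.059, 91.8]
    - [17, -38, 0, 0, 0, -0.059, 91.8]
    - [0, 0, 0, 0, 0, -0.059, 91.8]

```text
time: 1.65
tcp_pos: [0.5272, -0.0477, 0.2267]
tcp_rot: [179.8, -0.0, 12.3]
contact_force: [-0.8, -0.5, 0.6]
grip_width: 0.0919
```

Run:
```python
from h import *
s=read_state();p=s["tcp_pos"];r=s["tcp_rot"];im=viewer.snapshot("wrist");cv2.imwrite("pics/w1.png",im);np.save("w1.npy",np.r_[p,r]);print(p,r)
hsv=cv2.cvtColor(im,cv2.COLOR_BGR2HSV)
def blob(lo,hi,z,n):
    m=cv2.inRange(hsv,lo,hi);k,l,st,c=cv2.connectedComponentsWithStats(m)
    for i in np.argsort(-st[1:,4])[:2]+1: print(n,c[i].round(1),st[i],wpx(*c[i],z,p,r).round(4))
blob((22,150,100),(35,255,255),.065,"yel");blob((105,150,80),(125,255,255),.045,"blue");blob((45,150,60),(80,255,255),.065,"grn");blob((0,170,80),(6,255,255),.065,"red")
c=np.array([.5466,-.0914,.045]);d=np.array([-np.sin(.226),np.cos(.226),0])
for t in(-.077,0,.074):print(t,proj("wrist",c+d*t,p,r))
```

```text
[ 0.52717783 -0.04772446  0.22669054] [ 1.79798478e+02 -2.16755017e-02  1.23271598e+01]
yel [453.6  89.7] [ 428   41   94  108 1712] [0.6781 0.099  0.065 ]
yel [294.1 227.3] [271 216  46  22 730] [ 0.5456 -0.0858  0.065 ]
blue [228.2 108.4] [210 100  37  17 340] [0.4522 0.0203 0.045 ]
blue [295.  267.1] [290 254  10  28 247] [ 0.5601 -0.1418  0.045 ]
grn [293.7 208.3] [271 195  46  25 883] [ 0.5405 -0.0654  0.065 ]
red [294.3 243.2] [272 232  45  21 629] [ 0.5499 -0.1035  0.065 ]
-0.077 [293.38352919 285.16764266]
0 [293.34458449 225.75324888]
0.074 [293.06669615 159.86112066]
```

View pics/w1.png

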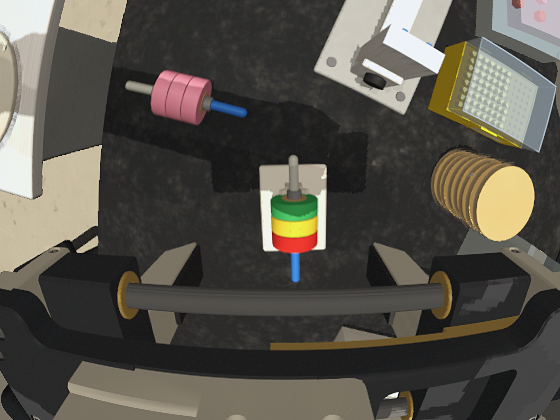

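The picture shows the spindle upright in the frame, steel tip about (293,156) and blue tip about (296,281), between the open fingers' lanes. The pink one is at (183,97), well clear.

Run:
```python
from h import *
w=np.load("w1.npy");p,r=w[:3],w[3:]
a=wpx(293,157,.045,p,r);b=wpx(296,281,.045,p,r);d=a-b;print(a,b,np.linalg.norm(d),np.degrees(np.arctan2(-d[0],d[1])),(a+b)/2+.0015*d/np.linalg.norm(d))
```

```text
[ 0.52928124 -0.01630809  0.045     ] [ 0.56560657 -0.16005284  0.045     ] 0.14826356322798356 14.18213414781344 [ 0.5470764  -0.08672618  0.045     ]
```

>>> step_arm:
  targets:
    - [20, -40, 0, 0, 0, 0.02, 91.8]
    - [0, 0, -40, 0, 0, 0, 91.8]
    - [0, 0, -45, 0, 0, 0, 91.8]
    - [0, 0, -45, 0, 0, 0, 91.8]
    - [0, 0, -30, 0, 0, 0, 91.8]

```text
time: 2.2
tcp_pos: [0.5437, -0.0787, 0.0637]
tcp_rot: [-179.9, 0.2, 14.3]
contact_force: [-0.2, 0.4, 0.4]
grip_width: 0.0916
```

>>> step_arm:
  targets:
    - [0, 0, -20, 0, 0, 0, 91.8]
    - [0, 0, -12, 0, 0, 0, 91.8]
    - [0, 0, -8, 0, 0, 0, 91.8]
    - [0, 0, 0, 0, 0, 0, 91.8]
    - [0, 0, 0, 0, 0, 0, 70]
  newtons: 10

```text
time: 2.7
tcp_pos: [0.5466, -0.0801, 0.0276]
tcp_rot: [180.0, -0.1, 14.2]
contact_force: [-0.1, -0.1, 0.2]
grip_width: 0.0876
```

>>> step_arm:
  targets:
    - [0, 0, 0, 0, 0, 0, 45]
    - [0, 0, 0, 0, 0, 0, 40]
    - [0, 0, 0, 0, 0, 0, 40]
    - [0, 0, 0, 0, 0, 0, 40]
    - [0, 0, 0, 0, 0, 0, 40]

```text
time: 3.2
tcp_pos: [0.5456, -0.0803, 0.0269]
tcp_rot: [-180.0, 0.0, 14.2]
contact_force: [-0.5, 0.6, 2.0]
grip_width: 0.0518
```

>>> step_arm:
  targets:
    - [0, 0, 0, 0, 0, 0, 70]
    - [0, 0, 0, 0, 0, 0, 75]
    - [2, -7, 0, 0, 0, 0, 75]
    - [0, 0, 0, 0, 0, 0, 60]
    - [0, 0, 0, 0, 0, 0, 40]
  newtons: 10

```text
time: 3.7
tcp_pos: [0.5479, -0.0878, 0.0267]
tcp_rot: [180.0, -0.0, 14.1]
contact_force: [-0.9, -0.2, 0.2]
grip_width: 0.0632
```

>>> step_arm:
  targets:
    - [0, 0, 0, 0, 0, 0, 40]
    - [0, 0, 0, 0, 0, 0, 40]
    - [0, 0, 0, 0, 0, 0, 40]
    - [0, 0, 0, 0, 0, 0, 40]
    - [0, 0, 0, 0, 0, 0, 40]
  newtons: 35

```text
time: 4.2
tcp_pos: [0.5474, -0.0872, 0.0266]
tcp_rot: [-180.0, 0.0, 14.2]
contact_force: [-1.9, -0.2, 1.3]
grip_width: 0.0511
```

>>> step_arm:
  targets:
    - [0, 0, 5, 0, 0, 0, 40]
    - [0, 0, 20, 0, 0, 0, 40]
    - [0, 0, 35, 0, 0, 0, 40]
    - [0, 0, 40, 0, 0, 0, 40]
    - [0, 0, 30, 0, 0, 0, 40]

```text
time: 4.7
tcp_pos: [0.5487, -0.0871, 0.1592]
tcp_rot: [180.0, -0.1, 14.2]
contact_force: [1.1, 0.3, -2.1]
grip_width: 0.0511
```

>>> step_arm:
  targets:
    - [0, 0, 10, 0, 0, 0, 40]
    - [0, 0, 0, 0, 0, 0, 40]
    - [0, 0, 0, 0, 0, 0, 40]
    - [0, 0, 0, 0, 0, 0, 40]
    - [0, 0, 0, 0, 0, 0, 40]

```text
time: 5.2
tcp_pos: [0.5467, -0.087, 0.1649]
tcp_rot: [-179.9, 0.2, 14.2]
contact_force: [-0.2, 0.3, -2.6]
grip_width: 0.0511
```

Run:
```python
from h import *
s=read_state();p=s["tcp_pos"];r=s["tcp_rot"];im=viewer.snapshot("wrist");cv2.imwrite("pics/w2.png",im);np.save("w2.npy",np.r_[p,r]);print(p,r,s["grip_width"],s["contact_force"])
cv2.imwrite("pics/s2.png",cv2.resize(viewer.snapshot("side")[150:330,230:380],(500,600),interpolation=cv2.INTER_CUBIC))
W=R.from_euler("xyz",r,degrees=True).as_matrix()
for q in(-.074,0,.077):print(proj("wrist",p+W@np.array([0,q,-.019]),p,r))
```

```text
[ 0.54668176 -0.08700205  0.16492614] [-1.79934971e+02  1.71723523e-01  1.41618209e+01] 0.05114222944133405 [-0.21433164  0.27036044 -2.55810811]
[285.47611077 124.31906876]
[285.40895023 279.49833405]
[285.26094374 384.73644317]
```

View pics/w2.png

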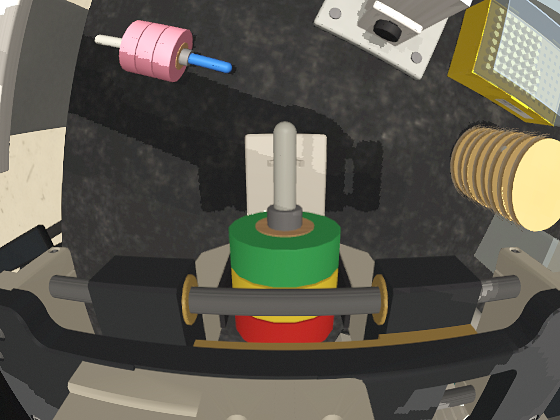

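>>> step_arm:
  targets:
    - [7, 21, 27, 0, 0, -0.085, 40]
    - [7, 21, 27, 0, 0, -0.085, 40]
    - [7, 21, 27, 0, 0, -0.085, 40]
    - [7, 21, 27, 0, 0, -0.085, 40]
    - [7, 22, 27, 0, 0, -0.085, 40]

```text
time: 5.8
tcp_pos: [0.5827, 0.0194, 0.3023]
tcp_rot: [180.0, 0.0, -10.4]
contact_force: [0.2, -0.7, -2.2]
grip_width: 0.051
```

>>> step_arm:
  targets:
    - [0, 0, 0, 0, 0, 0, 40]
    - [0, 0, 0, 0, 0, 0, 40]
    - [0, 0, 0, 0, 0, 0, 40]
    - [0, 0, 0, 0, 0, 0, 40]
    - [0, 0, 0, 0, 0, 0, 40]

```text
time: 6.3
tcp_pos: [0.5822, 0.0177, 0.3006]
tcp_rot: [180.0, 0.1, -10.3]
contact_force: [-0.1, -1.0, -1.2]
grip_width: 0.0507
```

Run:
```python
from h import *
s=read_state();p=s["tcp_pos"];r=s["tcp_rot"];im=viewer.snapshot("wrist");cv2.imwrite("pics/w3.png",cv2.resize(im[0:260,130:430],(690,598),interpolation=cv2.INTER_CUBIC));np.save("w3.npy",np.r_[p,r]);print(p,r,s["grip_width"],s["contact_force"])
H=np.array([.6086,.1674,0]);Rz=R.from_euler("z",-10.4,degrees=True).as_matrix()
for q in((-60,-103,12),(60,-103,12),(60,103,12),(-60,103,12),(-25,-60,145),(25,-60,145),(25,-78,145),(-25,-78,145),(-25,60,103),(25,60,103),(25,78,103),(-25,78,103)):
    print(q,((proj("wrist",H+Rz@np.array(q)/1e3,p,r)-[130,0])*2.3).round())
```

```text
[0.58216905 0.01770246 0.30063766] [ 1.79958392e+02  1.05039494e-01 -1.02724394e+01] 0.05073361926269594 [-0.09531742 -0.98967851 -1.178643  ]
(-60, -103, 12) [255. 306.]
(60, -103, 12) [456. 306.]
(60, 103, 12) [456. -23.]
(-60, 103, 12) [256. -23.]
(-25, -60, 145) [295. 225.]
(25, -60, 145) [416. 225.]
(25, -78, 145) [415. 268.]
(-25, -78, 145) [295. 268.]
(-25, 60, 103) [303. -12.]
(25, 60, 103) [409. -11.]
(25, 78, 103) [408. -44.]
(-25, 78, 103) [303. -44.]
```

View pics/w3.png

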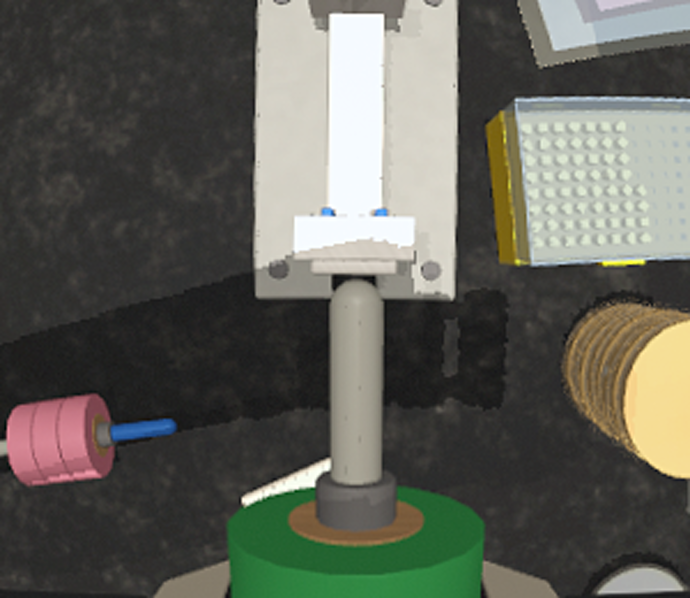

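The wrist view shows the tall cheek top at rows 216–258, cols 294–414, with blue ribs at (327,212) and (381,212). The pin tip is at (357,283), well aligned. The holder sits about 4 mm further along +y than first estimated.

>>> step_arm:
  targets:
    - [6, 35, 0, 0, 0, 0, 40]
    - [6, 35, 0, 0, 0, 0, 40]
    - [6, 35, 0, 0, 0, 0, 40]
    - [6, 35, 0, 0, 0, 0, 40]
    - [7, 35, 0, 0, 0, 0, 40]

```text
time: 6.85
tcp_pos: [0.6138, 0.1947, 0.3014]
tcp_rot: [180.0, 0.0, -10.2]
contact_force: [0.1, -0.8, -1.6]
grip_width: 0.051
```

>>> step_arm:
  targets:
    - [0, 0, 0, 0, 0, 0, 40]
    - [0, 0, -30, 0, 0, 0, 40]
    - [0, 0, -35, 0, 0, 0, 40]
    - [0, 0, -35, 0, 0, 0, 40]
    - [0, 0, -25, 0, 0, 0, 40]

```text
time: 7.35
tcp_pos: [0.6126, 0.1925, 0.1739]
tcp_rot: [179.9, 0.1, -10.2]
contact_force: [-0.4, 0.4, -2.1]
grip_width: 0.0515
```

>>> step_arm:
  targets:
    - [0, 0, 0, 0, 0, 0, 40]
    - [0, 0, 0, 0, 0, 0, 40]
    - [0, 0, 0, 0, 0, 0, 40]
    - [0, 0, 0, 0, 0, 0, 40]
    - [0, 0, 0, 0, 0, 0, 40]

```text
time: 7.85
tcp_pos: [0.6147, 0.1941, 0.1784]
tcp_rot: [-179.9, -0.1, -10.2]
contact_force: [-0.4, 0.1, -2.1]
grip_width: 0.0516
```

Run:
```python
from h import *
s=read_state();p=s["tcp_pos"];r=s["tcp_rot"];a=viewer.snapshot("side");b=viewer.snapshot("top");w=viewer.snapshot("wrist");np.save("w4.npy",np.r_[p,r]);print(p,r,s["grip_width"],s["contact_force"])
f=lambda i,sz:cv2.resize(i,sz,interpolation=cv2.INTER_CUBIC)
cv2.imwrite("pics/c4.png",np.vstack([np.hstack([f(a[150:270,240:340],(250,300)),f(b[140:230,230:340],(366,300))]),f(w[0:205,130:550][:, :],(616,300))]))
```

```text
[0.61472919 0.19408554 0.17837408] [-1.79919795e+02 -1.32957734e-01 -1.01980657e+01] 0.05158069225999276 [-0.35881053  0.14842703 -2.06470285]
```

View pics/c4.png

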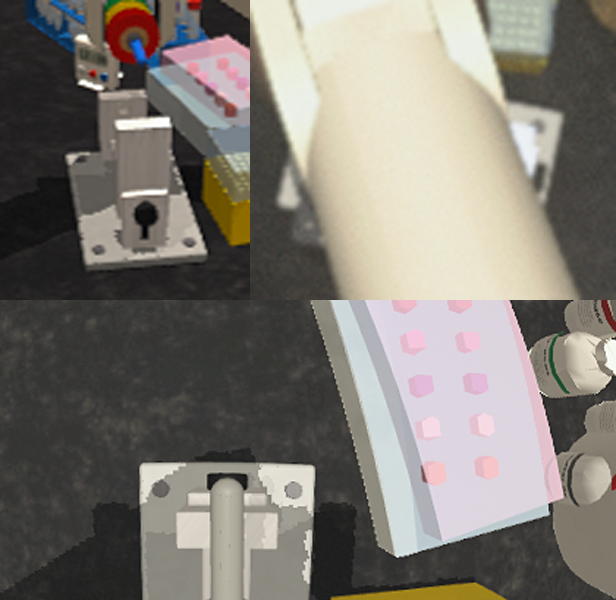

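Run:
```python
from h import *
w=np.load("w4.npy");p,r=w[:3],w[3:]
g=lambda u,v:(130+u/1.467,(v-300)/1.463)
Rz=R.from_euler("z",-10.2,degrees=True).as_matrix()
for n,u,v,z in(("inL",176,549,.102),("inR",277,549,.102),("outL",176,513,.102),("outR",279,513,.102),("baseL",140,465,.012),("baseR",314,465,.012),("baseL2",140,590,.012),("baseR2",312,590,.012),("pintip",227,478,p[2]+.019)):
    print(n,(Rz.T@(wpx(*g(u,v),z,p,r)-p)*1e3).round(1))
```

```text
inL [-25.8  36.2 -76.4]
inR [ 24.9  36.2 -76.4]
outL [-25.4  54.5 -76.4]
outR [ 25.5  54.5 -76.4]
baseL [ -58.9   78.7 -166.4]
baseR [  59.3   78.6 -166.4]
baseL2 [ -62.    -9.8 -166.4]
baseR2 [  60.9  -10.  -166.4]
pintip [-0.5 74.9 19. ]
```

>>> step_arm:
  targets:
    - [0, 0, -20, 0, 0, 0, 40]
    - [0, 0, -25, 0, 0, 0, 40]
    - [0, 0, -20, 0, 0, 0, 40]
    - [0, 0, -12, 0, 0, 0, 40]
    - [0, 0, 0, 0, 0, 0, 40]

```text
time: 8.5
tcp_pos: [0.6124, 0.1934, 0.0978]
tcp_rot: [179.9, 0.2, -10.2]
contact_force: [0.6, 0.3, -2.5]
grip_width: 0.0513
```

>>> step_arm:
  targets:
    - [0, 0, 0, 0, 0, 0, 40]
    - [-0.5, -3, 0, 0, 0, 0, 40]
    - [-0.5, -3, 0, 0, 0, 0, 40]
    - [-0.5, -3, 0, 0, 0, 0, 40]
    - [-0.5, -3, 0, 0, 0, 0, 40]

```text
time: 9.0
tcp_pos: [0.6126, 0.1827, 0.1007]
tcp_rot: [-179.9, -0.1, -10.2]
contact_force: [1.7, 3.4, -1.0]
grip_width: 0.0511
```

>>> step_arm:
  targets:
    - [-0.5, -3, 0, 0, 0, 0, 40]
    - [-0.5, -3, 0, 0, 0, 0, 40]
    - [-0.6, -3, 0, 0, 0, 0, 40]
    - [0, 0, 0, 0, 0, 0, 40]
    - [0, 0, 0, 0, 0, 0, 40]

```text
time: 9.5
tcp_pos: [0.6106, 0.1732, 0.1]
tcp_rot: [-180.0, -0.0, -10.2]
contact_force: [2.0, 4.2, -0.6]
grip_width: 0.0513
```

>>> step_arm:
  targets:
    - [-0.4, -2.5, 0, 0, 0, 0, 40]
    - [-0.4, -2.5, 0, 0, 0, 0, 40]
    - [-0.4, -2.5, 0, 0, 0, 0, 40]
    - [-0.4, -2.5, 0, 0, 0, 0, 40]
    - [-0.4, -2, 0, 0, 0, 0, 40]

```text
time: 10.0
tcp_pos: [0.6086, 0.163, 0.1001]
tcp_rot: [-179.8, -0.1, -10.1]
contact_force: [2.4, 7.4, -0.2]
grip_width: 0.0513
```

>>> step_arm:
  targets:
    - [-0.4, -2, 0, 0, 0, 0, 40]
    - [-0.4, -2, 0, 0, 0, 0, 40]
    - [-0.4, -2, 0, 0, 0, 0, 40]
    - [0, 0, 0, 0, 0, 0, 40]
    - [0, 0, 0, 0, 0, 0, 40]

```text
time: 10.5
tcp_pos: [0.6076, 0.1575, 0.1002]
tcp_rot: [-179.8, -0.1, -10.1]
contact_force: [1.9, 7.7, -0.7]
grip_width: 0.0509
```

Run:
```python
from h import *
s=read_state();p=s["tcp_pos"];r=s["tcp_rot"];a=viewer.snapshot("side");w=viewer.snapshot("wrist");s2=read_state();np.save("w5.npy",np.r_[p,r]);print(p,r,s["grip_width"],s["contact_force"],s2["tcp_pos"],s2["contact_force"])
f=lambda i,sz:cv2.resize(i,sz,interpolation=cv2.INTER_CUBIC)
cv2.imwrite("pics/c5.png",np.hstack([f(a[160:270,250:330],(290,400)),f(w[100:350,184:384],(480,600))[:400]]))
```

```text
[0.60757075 0.15746991 0.10024504] [-1.79815408e+02 -6.89920664e-02 -1.00998106e+01] 0.05094137429169698 [ 1.89120874  7.69685711 -0.70758141] [0.60760455 0.15753104 0.10025151] [ 2.17735225  6.85348269 -0.81334072]
```

View pics/c5.png

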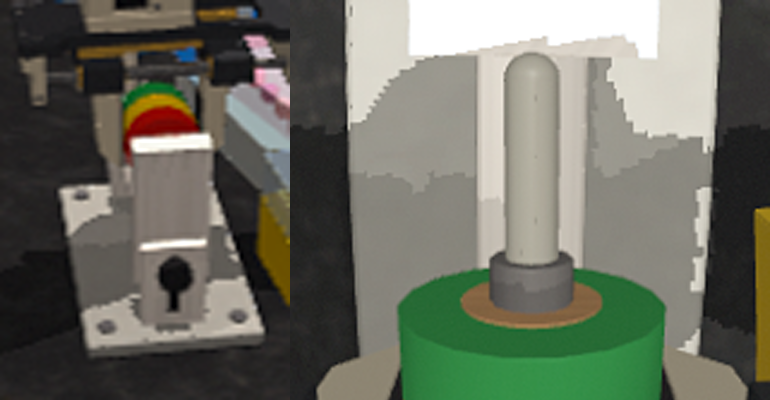

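>>> step_arm:
  targets:
    - [-0.3, -1.5, 0, 0, 0, 0, 40]
    - [-0.3, -1.5, 0, 0, 0, 0, 40]
    - [-0.2, -1, 0, 0, 0, 0, 40]
    - [0, 0, 0, 0, 0, 0, 40]
    - [0, 0, 0, 0, 0, 0, 40]

```text
time: 11.1
tcp_pos: [0.6069, 0.1541, 0.1003]
tcp_rot: [-179.8, -0.1, -10.1]
contact_force: [3.6, 9.5, -1.6]
grip_width: 0.051
```

```bash
cat > m.py <<'E'
from h import *
s=read_state();p=s["tcp_pos"];r=s["tcp_rot"];w=viewer.snapshot("wrist");np.save("w.npy",np.r_[p,r]);cv2.imwrite("w.png",w)
P=[p];F=[s["contact_force"]]
for i in range(2):
    viewer.snapshot("top");t=read_state();P.append(t["tcp_pos"]);F.append(t["contact_force"])
Rz=R.from_euler("z",-10.2,degrees=True).as_matrix()
O=np.array([.61473,.19409,0])-Rz@[0,.024,0]   # holder origin from the w4 look
print("TCP in holder mm",(Rz.T@(np.mean(P,0)-O)*1e3).round(1),"F holder",(Rz.T@np.mean(F,0)).round(1),r.round(2),s["grip_width"],s["time"])
E
python3 m.py
```

```text
TCP in holder mm [ -0.6 -16.8 100.3] F holder [ 1.4  9.5 -1.2] [-1.7978e+02 -8.0000e-02 -1.0080e+01] 0.0510385248399921 11.1
```

>>> step_arm:
  targets:
    - [0, 0, -2, 0, 0, 0, 40]
    - [0, 0, -2, 0, 0, 0, 40]
    - [0, 0, -2, 0, 0, 0, 40]
    - [0, 0, -2, 0, 0, 0, 40]
    - [0, 0, -2, 0, 0, 0, 40]

```text
time: 11.75
tcp_pos: [0.607, 0.1543, 0.0907]
tcp_rot: [-179.8, -0.1, -10.1]
contact_force: [2.7, 8.7, 1.0]
grip_width: 0.0513
```

>>> step_arm:
  targets:
    - [0, 0, -2, 0, 0, 0, 40]
    - [0, 0, -2, 0, 0, 0, 40]
    - [0, 0, -1, 0, 0, 0, 40]
    - [0, 0, 0, 0, 0, 0, 40]
    - [0, 0, 0, 0, 0, 0, 40]

```text
time: 12.25
tcp_pos: [0.6069, 0.1542, 0.0854]
tcp_rot: [-179.8, -0.1, -10.1]
contact_force: [2.2, 8.1, -0.1]
grip_width: 0.0512
```

```bash
python3 m.py
```

```text
TCP in holder mm [ -0.7 -16.7  85.4] F holder [ 1.   8.5 -0.1] [-1.7978e+02 -8.0000e-02 -1.0070e+01] 0.051218577087400206 12.25
```

>>> step_arm:
  targets:
    - [0, 0, -1, 0, 0, 0, 40]
    - [0, 0, -1, 0, 0, 0, 40]
    - [0, 0, -1, 0, 0, 0, 40]
    - [0, 0, -1, 0, 0, 0, 40]
    - [0, 0, -1, 0, 0, 0, 40]

```text
time: 12.9
tcp_pos: [0.6069, 0.1543, 0.0806]
tcp_rot: [-179.8, -0.1, -10.1]
contact_force: [1.4, 8.6, 1.5]
grip_width: 0.0511
```

>>> step_arm:
  targets:
    - [0, 0, -1, 0, 0, 0, 40]
    - [0, 0, -1, 0, 0, 0, 40]
    - [0, 0, -1, 0, 0, 0, 40]
    - [0, 0, -1, 0, 0, 0, 40]
    - [0, 0, 0, 0, 0, 0, 40]

```text
time: 13.4
tcp_pos: [0.6061, 0.1539, 0.0759]
tcp_rot: [-179.8, -0.0, -10.1]
contact_force: [1.8, 9.3, -4.2]
grip_width: 0.0514
```

```bash
python3 m.py
```

```text
TCP in holder mm [ -1.5 -17.1  75.5] F holder [ 0.5  9.1 -6. ] [-179.82   -0.    -10.08] 0.05138642143017753 13.4
```

>>> step_arm:
  targets:
    - [0, 0, -1, 0, 0, 0, 40]
    - [0, 0, -1, 0, 0, 0, 40]
    - [0, 0, 0, 0, 0, 0, 40]
    - [0, 0, 0, 0, 0, 0, 40]
    - [0, 0, 0, 0, 0, 0, 40]

```text
time: 14.05
tcp_pos: [0.6052, 0.1523, 0.0725]
tcp_rot: [-179.9, 0.1, -10.1]
contact_force: [2.1, 7.0, -7.4]
grip_width: 0.0511
```

```bash
python3 m.py
```

```text
TCP in holder mm [ -2.  -18.7  72.6] F holder [ 1.2  6.8 -8.1] [-1.7994e+02  1.1000e-01 -1.0140e+01] 0.05109234584681853 14.05
```

>>> step_arm:
  targets:
    - [0, 0, -1, 0, 0, 0, 40]
    - [0, 0, -1, 0, 0, 0, 40]
    - [0, 0, -1, 0, 0, 0, 40]
    - [0, 0, 0, 0, 0, 0, 40]
    - [0, 0, 0, 0, 0, 0, 40]

```text
time: 14.7
tcp_pos: [0.6055, 0.1527, 0.0706]
tcp_rot: [-179.9, 0.1, -10.1]
contact_force: [0.4, 7.5, -1.9]
grip_width: 0.051
```

```bash
python3 m.py
python3 - <<'E'
import cv2
w=cv2.imread("w.png");cv2.imwrite("pics/c6.png",cv2.resize(w[60:260,184:384],(600,600),interpolation=cv2.INTER_CUBIC))
E
```

```text
TCP in holder mm [ -1.7 -18.4  70.6] F holder [-0.8  7.2 -1.9] [-1.7991e+02  8.0000e-02 -1.0140e+01] 0.05098605188582992 14.7
```

View pics/c6.png

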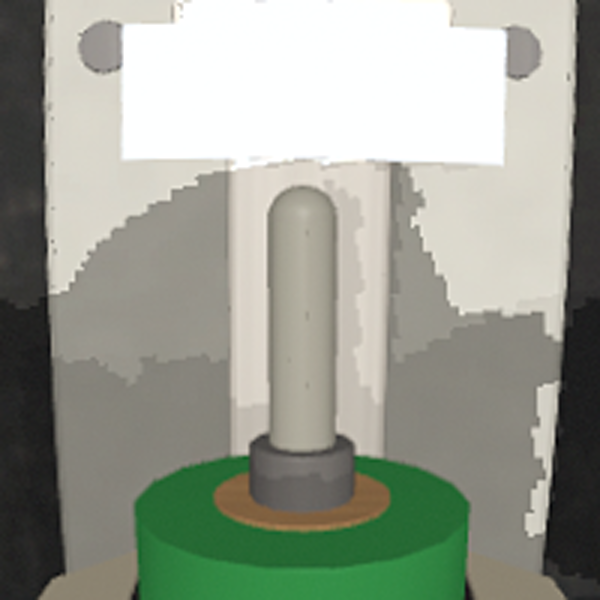

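The blue pin has gone into its cup: Fy dropped from 9 to 7 N and the vertical force relaxed. In the view, the plain pin (tip at crop (302,187)) is about 1.5 mm left of the short cheek's centre (313) and the cheek edge slopes about 0.7°, so I correct the yaw before letting it across.

>>> step_arm:
  targets:
    - [0.3, -0.1, 0, 0, 0, -0.004, 40]
    - [0.3, -0.1, 0, 0, 0, -0.004, 40]
    - [0.3, 0, 0, 0, 0, -0.005, 40]
    - [0, 0, 0, 0, 0, 0, 40]
    - [0, 0, 0, 0, 0, 0, 40]

```text
time: 15.35
tcp_pos: [0.6062, 0.1525, 0.0706]
tcp_rot: [-179.9, 0.1, -10.9]
contact_force: [-0.1, 6.0, -1.4]
grip_width: 0.0512
```

```bash
cp w.png wold.png; python3 m.py
cat > e.py <<'E'
import cv2,numpy as np,sys
for n in sys.argv[1:]:
    w=cv2.imread(n)[60:260,184:384];m=cv2.inRange(w,(245,)*3,(255,)*3);m[:12]=0
    k,l,st,c=cv2.connectedComponentsWithStats(m);i=1+np.argmax(st[1:,4]);l=(l==i)
    cols=[np.where(l[:,x])[0].max() for x in range(200) if l[:,x].sum()>10];xs=[x for x in range(200) if l[:,x].sum()>10]
    s=np.polyfit(xs,cols,1)[0];r=np.where(l[25])[0]
    g=cv2.cvtColor(w,cv2.COLOR_BGR2GRAY).astype(float)
    pe=[]
    for v in(75,90,110,130,145):
        d=np.diff(cv2.GaussianBlur(g[v:v+1],(5,1),0)[0]);a=80+np.argmax(np.abs(d[80:97]));b=105+np.argmax(np.abs(d[105:120]));pe.append((a+b)/2)
    print(n,"cheek x",r.min(),r.max(),(r.min()+r.max())/2,"slope deg",np.degrees(np.arctan(s)).round(2),"pin x",pe)
E
python3 e.py wold.png w.png
```

```text
TCP in holder mm [ -1.  -18.4  70.6] F holder [-1.4  6.5 -1.4] [-1.7992e+02  9.0000e-02 -1.0880e+01] 0.05118951137126078 15.35
wold.png cheek x 41 167 104.0 slope deg 0.29 pin x [np.float64(100.0), np.float64(100.0), np.float64(100.0), np.float64(100.0), np.float64(99.5)]
w.png cheek x 36 162 99.0 slope deg -0.12 pin x [np.float64(100.0), np.float64(100.0), np.float64(100.0), np.float64(100.0), np.float64(99.5)]
```

>>> step_arm:
  targets:
    - [0.2, 1.2, 0, 0, 0, 0, 40]
    - [0.2, 1.2, 0, 0, 0, 0, 40]
    - [0.2, 1.2, 0, 0, 0, 0, 40]
    - [0.2, 1.2, 0, 0, 0, 0, 40]
    - [0.2, 1.2, 0, 0, 0, 0, 40]

```text
time: 16.0
tcp_pos: [0.6072, 0.1576, 0.0705]
tcp_rot: [-180.0, 0.1, -10.9]
contact_force: [0.4, 4.4, -1.5]
grip_width: 0.051
```

```bash
python3 m.py; python3 e.py w.png
```

```text
TCP in holder mm [ -0.9 -13.1  70.5] F holder [-0.8  4.7 -1.9] [-1.7998e+02  1.0000e-01 -1.0910e+01] 0.05102922757239806 16.0
w.png cheek x 36 162 99.0 slope deg -3.97 pin x [np.float64(100.0), np.float64(100.0), np.float64(100.0), np.float64(100.0), np.float64(99.5)]
```

>>> step_arm:
  targets:
    - [0.2, 1.2, 0, 0, 0, 0, 40]
    - [0.2, 1.2, 0, 0, 0, 0, 40]
    - [0.2, 1.2, 0, 0, 0, 0, 40]
    - [0, 0, 0, 0, 0, 0, 40]
    - [0, 0, 0, 0, 0, 0, 40]

```text
time: 16.65
tcp_pos: [0.6083, 0.1604, 0.0706]
tcp_rot: [-180.0, 0.0, -10.9]
contact_force: [-1.8, 4.9, -2.5]
grip_width: 0.0516
```

```bash
python3 m.py
```

```text
TCP in holder mm [ -0.3 -10.3  70.5] F holder [-1.8  4.9 -2.4] [-1.800e+02  4.000e-02 -1.094e+01] 0.051572362711572325 16.65
```

>>> step_arm:
  targets:
    - [0.2, 1.2, 0, 0, 0, 0, 40]
    - [0.2, 1.2, 0, 0, 0, 0, 40]
    - [0.2, 1.2, 0, 0, 0, 0, 40]
    - [0, 0, 0, 0, 0, 0, 40]
    - [0, 0, 0, 0, 0, 0, 40]

```text
time: 17.3
tcp_pos: [0.6091, 0.1638, 0.0705]
tcp_rot: [180.0, 0.0, -10.9]
contact_force: [-0.8, 4.2, -3.5]
grip_width: 0.051
```

```bash
python3 m.py
```

```text
TCP in holder mm [-0.2 -6.8 70.5] F holder [-1.3  3.9 -3.6] [ 1.7999e+02  3.0000e-02 -1.0940e+01] 0.05099426162558365 17.3
```

>>> step_arm:
  targets:
    - [0.2, 1, 0, 0, 0, 0, 40]
    - [0.2, 1, 0, 0, 0, 0, 40]
    - [0.2, 1, 0, 0, 0, 0, 40]
    - [0, 0, 0, 0, 0, 0, 40]
    - [0, 0, 0, 0, 0, 0, 40]

```text
time: 17.95
tcp_pos: [0.6097, 0.1668, 0.0705]
tcp_rot: [180.0, 0.0, -10.9]
contact_force: [-1.8, 3.0, -4.1]
grip_width: 0.0516
```

```bash
python3 m.py
```

```text
TCP in holder mm [-0.1 -3.8 70.5] F holder [-2.4  2.5 -4.4] [ 1.7999e+02  3.0000e-02 -1.0940e+01] 0.0515500046304985 17.95
```

>>> step_arm:
  targets:
    - [-0.3, 0, -0.4, 0, 0, 0, 40]
    - [-0.2, 0.1, -0.3, 0, 0, 0, 40]
    - [0.2, 1, 0, 0, 0, 0, 40]
    - [0.1, 0.5, 0, 0, 0, 0, 40]
    - [0, 0, 0, 0, 0, 0, 40]

```text
time: 18.6
tcp_pos: [0.61, 0.1674, 0.0703]
tcp_rot: [179.9, -0.0, -11.0]
contact_force: [-2.3, -0.5, -1.1]
grip_width: 0.051
```

```bash
python3 m.py
python3 - <<'E'
import cv2
w=cv2.imread("w.png");cv2.imwrite("pics/c7.png",cv2.resize(w[60:260,184:384],(600,600),interpolation=cv2.INTER_CUBIC))
E
```

```text
TCP in holder mm [ 0.  -3.1 70.2] F holder [-2.  -1.2 -0.8] [ 1.7994e+02 -2.0000e-02 -1.0970e+01] 0.05102949465072963 18.6
```

View pics/c7.png

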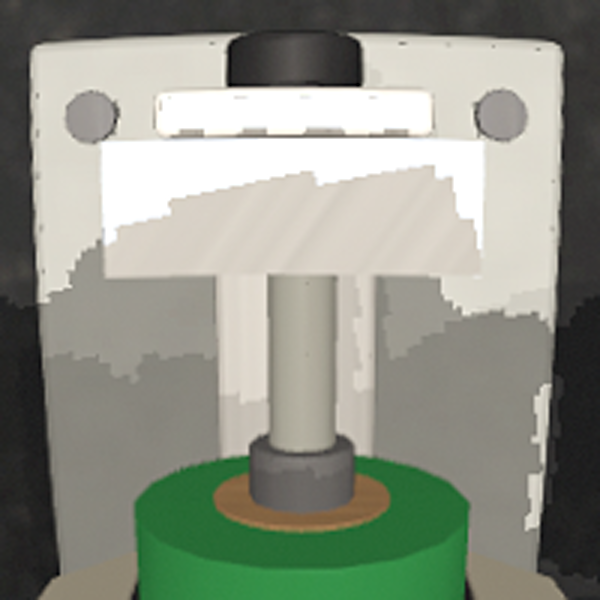

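>>> step_arm:
  targets:
    - [-0.5, 0, 0, 0, 0, 0, 40]
    - [0, 0, 0, 0, 0, 0, 40]
    - [0, 0, 0, 0, 0, 0, 40]
    - [0, 0, 0, 0, 0, 0, 50]
    - [0, 0, 0, 0, 0, 0, 52]
  newtons: 5

```text
time: 19.25
tcp_pos: [0.6097, 0.1678, 0.0701]
tcp_rot: [180.0, -0.0, -11.0]
contact_force: [0.0, -1.0, -0.6]
grip_width: 0.0519
```

>>> step_arm:
  targets:
    - [0, 0, 0, 0, 0, 0, 56]
    - [0, 0, 0, 0, 0, 0, 62]
    - [0, 0, 0, 0, 0, 0, 70]
    - [0, 0, 0, 0, 0, 0, 70]
    - [0, 0, 0, 0, 0, 0, 70]

```text
time: 19.75
tcp_pos: [0.6092, 0.1687, 0.0701]
tcp_rot: [-180.0, -0.0, -10.9]
contact_force: [-0.1, -0.3, 0.2]
grip_width: 0.0699
```

```bash
cp w.png wprev.png; python3 m.py
python3 - <<'E'
import cv2,numpy as np
a=cv2.imread("wprev.png");b=cv2.imread("w.png")
for n,i in(("prev",a),("now",b)):
    h=cv2.cvtColor(i,cv2.COLOR_BGR2HSV);m=cv2.inRange(h,(45,120,50),(80,255,255));k,l,st,c=cv2.connectedComponentsWithStats(m);j=1+np.argmax(st[1:,4]);print(n,st[j],c[j])
E
```

```text
TCP in holder mm [-0.9 -2.1 70.1] F holder [ 0.1 -0.1  0.1] [-179.98   -0.    -10.93] 0.06985984931883152 19.75
prev [ 229  212  111   75 6065] [284.14328112 252.76603462]
now [ 231  214  110   75 5987] [285.47669952 254.87857024]
```

>>> step_arm:
  targets:
    - [0, 0, 5, 0, 0, 0, 70]
    - [0, 0, 15, 0, 0, 0, 70]
    - [0, 0, 25, 0, 0, 0, 70]
    - [0, 0, 35, 0, 0, 0, 70]
    - [0, 0, 40, 0, 0, 0, 70]

```text
time: 20.4
tcp_pos: [0.6086, 0.1682, 0.1916]
tcp_rot: [180.0, 0.1, -10.9]
contact_force: [1.0, 0.9, 0.4]
grip_width: 0.0697
```

>>> step_arm:
  targets:
    - [-6, -35, 20, 0, 0, 0, 70]
    - [-6, -35, 10, 0, 0, 0, 70]
    - [-6, -35, 0, 0, 0, 0, 70]
    - [-6, -35, 0, 0, 0, 0, 70]
    - [-4, -20, 0, 0, 0, 0, 70]

```text
time: 20.9
tcp_pos: [0.581, 0.0044, 0.2219]
tcp_rot: [179.9, -0.1, -11.2]
contact_force: [0.3, -0.5, -0.2]
grip_width: 0.0703
```

>>> step_arm:
  targets:
    - [0, 0, 0, 0, 0, 0, 70]
    - [0, 0, 0, 0, 0, 0, 70]
    - [0, 0, 0, 0, 0, 0, 70]
    - [0, 0, 0, 0, 0, 0, 70]
    - [0, 0, 0, 0, 0, 0, 70]

```text
time: 21.4
tcp_pos: [0.5813, 0.0098, 0.22]
tcp_rot: [-180.0, 0.0, -10.8]
contact_force: [-0.1, -0.1, 0.5]
grip_width: 0.0702
```

```bash
python3 m.py
python3 - <<'E'
from h import *
a=viewer.snapshot("side")
f=lambda i,sz:cv2.resize(i,sz,interpolation=cv2.INTER_CUBIC)
w=cv2.imread("w.png");cv2.imwrite("pics/c8.png",np.hstack([f(w[0:210,150:430],(520,390)),f(a[170:275,250:330],(280,390))]))
E
```

```text
TCP in holder mm [-2.000e-01 -1.638e+02  2.199e+02] F holder [ 0.4 -0.4  0.8] [-1.7998e+02  1.0000e-02 -1.0820e+01] 0.07017856521324908 21.4
```

View pics/c8.png

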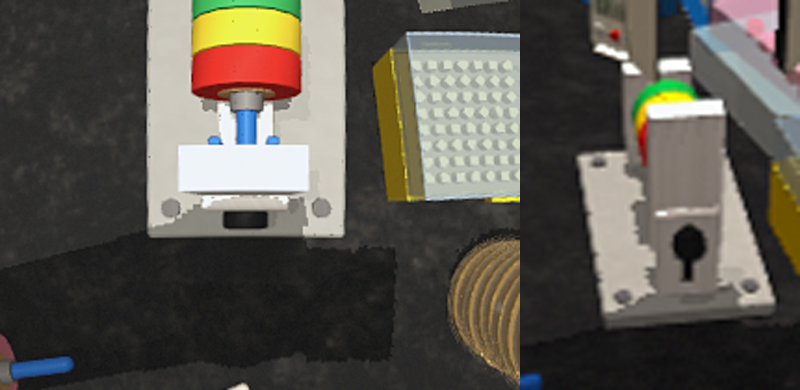

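The final view shows the spindle hanging between the cheeks. The blue pin at (246,125) runs into the tall cheek, straight and centred, and the hand is clear.

```bash
python3 -c "
from station import ticket;print(ticket.job_done())"
```

```text
the job is handed in; nothing more can be done
None
```

The spindle is hanging released between the two cups, and I handed the job in at about 21 s of robot time. No verdict came back.

- **Lift:** I took the spindle from the cradle, holding it across the yellow roll. The first grip sat about 7 mm off along the spindle, so I opened and gripped again before lifting.
- **Press and slide:** I pressed the blue pin in about 33 mm against the tall cheek at about 9.5 N. I then slid it down between the ribs until it dropped into the blue-ringed cup, at roughly 90 mm.
- **Across and release:** I turned the spindle 0.75° to line it up, then eased it across until the axial force on the hand dropped away, showing the plain pin had bottomed. The sideways and vertical forces were relieved before I opened the hand.

**Last checks:**
- The last wrist view shows the spindle straight and centred, with the blue pin in the tall cheek. The steel tip was last seen hidden inside the short cheek, just before release.
- I worked out the spindle's middle to be about 2 to 3 mm on the tall-cheek side (home is 3 mm). I did not measure the depth of either tip in its cup directly.
- The highest forces I read on the hand were about 10 N.
- The yellow tip box and the pink look-alike appeared unmoved. I did not measure the bystanders again at the end.
- One disagreement: the first overhead picture placed the dispenser about 4 mm off along its length compared with the wrist camera, so I used the wrist camera.

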